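Set sprung tweezers to the marked tip gap on a check stand

ROBOT

A 6-joint arm with a two-finger parallel gripper is mounted at the origin on a cart in front of the work surface, level with it; the furniture and walls round the work are solid. World frame = base frame: x ahead of the robot, y to its left, z up, the work surface at z = 0. Lengths are in mm, angles in rad, forces in N, time in s.
With the tool pointing down it reaches from about 325 to 850 mm from the base axis. Payload 4.4 kg.
Tool frame: the origin (TCP) lies on the centre line of the jaws, within the pads' length; the fingertips stand 11 mm ahead of it and the grasp point (between the pads) lies 8 mm behind it; z points along the fingers, x is the direction in which the jaws open and shut, and the axes are right-handed (so a half turn about z gives the same grasp; the last joint's range is limited). The gripper opens to 94 mm and grips with 3 to 60 N. Pads are 16 mm wide; open, the fingers measure 119 mm over their backs; the gripper's body (75 mm by 177 mm) begins 78 mm behind the grasp point.
Start: joints at [-1.409, 0.207, 1.542, -0, 1.393, -0.15], TCP at [176.382, -547.281, 216.447] pointing down, gripper open.
Joint ranges: [-2.73, 2.73], [-0.86, 2.22], [0.23, 2.46], [-1.11, 4.25], [0.08, 2.63], [-2.82, 2.82]. Speed limits (rad/s): [2.79, 2.79, 3.14, 3.14, 3.14, 3.14].

INTERFACE

Orientations are given as a unit quaternion [w, x, y, z].
In Python, from station import r gives the robot as it stands.
- The arm moves only by the tool drive_tool, never from a script. Its argument "targets" is a list of rows, each an object with "claw": the finger opening in mm, from 0 to 94; "linear": the shift along the world's x, y, z in mm, a list of three; "spin": the turn about the world's z in degrees. A call has 1 to 10 rows; each row shifts and turns the commanded pose from where the row before left it; what a row does not reach is not made up. A row lasts 1/12 s, in which the tool goes at most 41.7 mm and 7.16 degrees, less where a joint would pass 70% of its speed; a pose out of reach is approached as far as the arm can. A call is refused whole if a number of a shift passes 41.7 or a number of a turn 7.16, either way. A call with a gripper value outside its range is refused whole. The fingers move at their own pace and stop on an object; the grip force is fixed at half the most. Time passes only in rows, so rows that do not move let the fingers close. It gives the time, the measured TCP pose, the force and the opening at its end, in the units of the state.
- r.read_state(): the state, without advancing time (a new reading comes with each control period).
- r.read_camera(name): name is "side" or "top" or "wrist"; returns (picture, depth): 384x512x3 uint8, red, green, blue; 384x512 float32, mm along the optical axis (not along the pixel's ray), 0 where there is no reading.
- r.camera_model(name): a dict with "intrinsics" (3x3 intrinsics, pixels), "dist" ([k1, k2, p1, p2, k3] as OpenCV has them; the pictures are not rectified), "origin" and "attitude" of the camera in the world. Camera axes: x right, y up, looking along -z (the intrinsics and any distortion apply to the point x, -y, -z); pixel columns grow to the right and rows downward; lengths in mm; the calibration is good to about 2 mm. A picture is of the moment at which its call begins: read the wrist's pose just before it. camera_model takes no time and is no camera call; for the wrist camera it gives the pose at the moment of the call.
- r.hand_in(): hands the job in, once; it reports no verdict.
The state is a dict: "time_s": time; "qpos": joint angles; "qd": joint speeds; "effort": joint torques, N m; "tcp_pos": TCP position; "ee_rot": TCP orientation; "wrist_force": force on the tool from outside, world axes, zero at the start; "ft_torque": the same for the moment, N m; "gripper_width": opening from 0.0 (shut) to 1.0 (fully open).
Only numpy, scipy, OpenCV 4.12 (cv2) and the standard library are available. Lean on these libraries where they do the work, as an engineer would, in place of code of your own. Each camera call takes 0.05 s, during which the arm holds its last target.

TASK

Lay the large sprung tweezers flat on the raised check stand, the heel between the two lugs and the tips centred on the gauge bar beside the two marks, and let go so that they spring fully open. Then squeeze them again by their black grip pads until the inner faces of the tips stand at the two marks (20 mm apart), hold that gap steady for a couple of seconds, and finish while still squeezing; at no time squeeze the tips almost together, and leave the loupe, the parts cup and the stamp where they are.

Things in the scene. Friction and masses are not known exactly. Their poses are not given: they have to be found in the camera images.
- tweezers: Loose steel tweezers (60 g) lying on their side, 169 mm long, legs 12 mm high, heel a block 22 x 13 x 12 mm. Own x runs along them, heel end at x = -93 mm, tips at +75; y is the way the legs open, z up. Origin: on the underside, midway between the two black grip pads (each 32 mm long in x, 22 mm high, one outside each leg). Grip there across y: width over the pads 39 mm at rest.
- leg_left (a joint): sprung hinge of the leg at +y (pivot at x = -78, y = +4 mm): 0 fully open, grows as squeezed, 0.081 rad at the marked gap, stop at 0.14. The pads push outward with about 4 N at rest and 7 N at the marked gap; a pad width of 32 to 34 mm is a light grip to carry them by.
- leg_right (a joint): hinge of the leg at -y: same values as the left leg
- tip_left (a point): inner face of the +y tip, 4 mm above the underside. Tip gap 45 mm at rest; it changes 2 mm for each mm at the pads: 20 mm when the width over the pads is 26.5 mm; under 8 mm (too tight) when that is below 20.5 mm
- tip_right (a point): inner face of the -y tip of the tweezers, 4 mm above their underside
- check_stand: Fixed stand on a plate 200 x 70 x 8 mm, origin under it, x along it. Two bars along y, tops 45 mm up: grey heel bar at x = -80 (14 mm in x), a lug at each end 9 mm higher, 44 mm free between them; white gauge bar at x = +74 (24 mm in x, 90 in y). Open between the bars down to the plate: room for fingers.
- stand_rest (a point): point 45 mm above the stand's origin, axes as the stand: where the tweezers' origin belongs when they lie right on the stand, their x along the stand's x (heel on the heel bar, tips on the gauge bar, ends 10 mm short of its far edge)
- mark_left (a point): a thin dark line along x across the top of the gauge bar at y = +10 mm of the stand; this point is where the inner face of the left tip belongs
- mark_right (a point): the same line at y = -10 mm, for the right tip
- loupe: black eye loupe, 41 mm across, 30 mm high, standing on the worktop; origin under its centre; a bystander
- parts_cup: black open cup, 49 mm across, 30 mm high; origin under its centre; a bystander
- qc_stamp: hand stamp with a wooden grip, 26 x 26 x 55 mm; origin under its centre; a bystander

How it is judged (in metres and radians):
On the way, in this order (a step that is already met when the one before it is completed fails the run):
1. tweezers lie on both bars of the stand, let go and sprung fully open (x of tweezers in the frame of stand_rest between -0.01 and 0.01 m and y of tweezers in the frame of stand_rest between -0.01 and 0.01 m and z of tweezers in the frame of stand_rest between -0.003 and 0.004 m and angle between tweezers's own z axis and vertical below 0.06 rad and contact force between tweezers and check_stand above 0.03 N and contact force between the fingers and tweezers below 0.02 N and distance between tip_left and tip_right above 0.041 m and linear speed of tweezers below 0.02 m/s), for 0.2 s.
2. squeezed to the marks and held steady for a second (x of tweezers in the frame of stand_rest between -0.01 and 0.01 m and y of tweezers in the frame of stand_rest between -0.01 and 0.01 m and z of tweezers in the frame of stand_rest between -0.003 and 0.004 m and angle between tweezers's own z axis and vertical below 0.06 rad and contact force between tweezers and check_stand above 0.03 N and distance between tip_left and tip_right between 0.016 and 0.024 m and y of tip_left in the frame of stand_rest between 0.003 and 0.017 m and y of tip_right in the frame of stand_rest between -0.017 and -0.003 m and contact force between the fingers and tweezers above 1 N and linear speed of tweezers below 0.02 m/s and velocity of joint leg_left between -0.06 and 0.06 rad/s and velocity of joint leg_right between -0.06 and 0.06 rad/s), for 1 s.
At the end, for the whole second after the job is handed in: Still squeezed by the fingers (over 1 N) and at rest, the tweezers lie level on the stand within 10 mm of their place along and across it (3 mm below to 4 mm above), touching it; the tip gap is 20 mm within 4 mm, and each tip's inner face is within 7 mm of its mark (all of step 2); the arm keeps its last pose, push and grip.
It fails at once if the tips are squeezed nearer than 8 mm (distance between tip_left and tip_right below 0.008 m).
It fails at once if the loupe is moved more than 25 mm (distance of loupe from where it was at the start of the episode above 0.025 m).
It fails at once if the parts cup is moved more than 25 mm (distance of parts_cup from where it was at the start of the episode above 0.025 m).
It fails at once if the hand stamp is moved more than 25 mm (distance of qc_stamp from where it was at the start of the episode above 0.025 m).
It also fails if it takes over 45 s, if anything falls off the work surface, if the arm or the gripper's body presses on something with over 40 N, if the wrist force passes 120 N, or if a joint passes its speed limit or range.

## Working session

There is one attempt and no reset: what is moved stays moved. The work goes in short steps, Python scripts to look and compute and a tool call to move; the robot and the scene stay as the last step left them, time stands still between calls to the robot, and variables do not carry over. Pictures are saved under pics/ and viewed, and the job is handed in when it is done.

Besides the shell and the picture viewer there is one more tool, called after "Request:" by a JSON object that holds its "name" and its "arguments". drive_tool: Moves the arm, as the interface text tells. Its arguments: {"type":"object","properties":{"targets":{"type":"array","items":{"type":"object","properties":{"claw":{"type":"number"},"linear":{"type":"array","items":{"type":"number"}},"spin":{"type":"number"}}}}},"required":["targets"]}

```bash
ls; mkdir -p pics
python3 - <<'E'
from station import r
import cv2
s=r.read_state();print(s)
for n in ("top","side"):
    p,d=r.read_camera(n);cv2.imwrite(f"pics/{n}0.png",p[:,:,::-1])
    import numpy as np
    np.save(f"{n}0_d.npy",d);print(r.camera_model(n))
E
```

```text
pics
{'time_s': 0.0, 'qpos': array([-1.40949544e+00,  2.07415340e-01,  1.54290835e+00, -7.74351453e-07,
        1.39348174e+00, -1.50490646e-01]), 'qd': array([-0.00027048,  0.00043446, -0.00081171,  0.00168094, -0.00165706,
       -0.00051695]), 'effort': array([ 1.09451830e-03, -3.70874298e+01, -2.81416529e+01,  6.99466676e-02,
        3.61529435e-02, -1.63137552e-04]), 'tcp_pos': array([ 176.26026449, -546.52076346,  215.31504797]), 'ee_rot': array([-7.77823822e-04,  8.08320115e-01, -5.88742191e-01, -7.86819858e-04]), 'wrist_force': array([ 0.130718  ,  0.38617082, -0.27560651]), 'ft_torque': array([-0.01132379, -0.03298988, -0.01151963]), 'gripper_width': 0.9947060860281599}
{'intrinsics': array([[459.06324829,   0.        , 259.70052747],
       [  0.        , 459.06324829, 190.05216803],
       [  0.        ,   0.        ,   1.        ]]), 'dist': array([-0.18245891,  0.        ,  0.        ,  0.        ,  0.        ]), 'origin': array([ 448.93640149,  -91.70700955, 1225.79089324]), 'attitude': array([ 0.71372387,  0.00876124, -0.01032226, -0.70029631])}
{'intrinsics': array([[494.25885052,   0.        , 259.61107374],
       [  0.        , 494.25885052, 193.84669526],
       [  0.        ,   0.        ,   1.        ]]), 'dist': array([-0.08605779,  0.        ,  0.        ,  0.        ,  0.        ]), 'origin': array([ 356.22969918, -890.79460072,  642.05192369]), 'attitude': array([ 0.89070964,  0.44717661, -0.03863101, -0.07195186])}
```

View pics/top0.png

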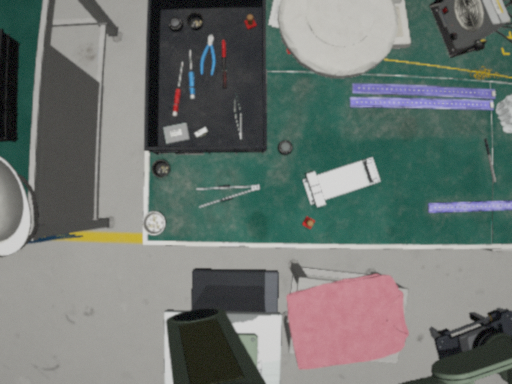

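View pics/side0.png

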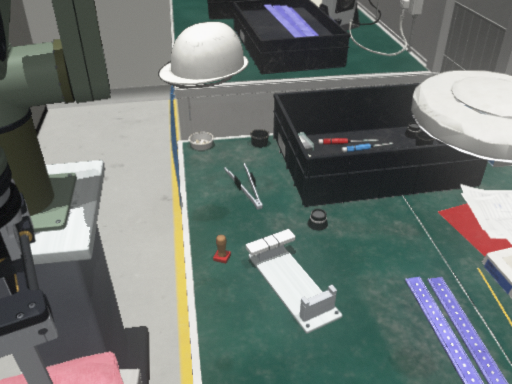

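```bash
python3 - <<'E'
import cv2
t=cv2.imread("pics/top0.png")
cv2.imwrite("pics/tc1.png",cv2.resize(t[165:225,180:280],None,fx=8,fy=8,interpolation=cv2.INTER_CUBIC))
cv2.imwrite("pics/tc2.png",cv2.resize(t[140:240,280:400],None,fx=6,fy=6,interpolation=cv2.INTER_CUBIC))
E
cat > h.py <<'E'
import numpy as np,cv2
from scipy.spatial.transform import Rotation as R
def rot(m):
    w,x,y,z=m["attitude"];return R.from_quat([x,y,z,w]).as_matrix()
def px2w(m,uv,z):
    """pixel(s) to world on plane(s) z"""
    uv=np.atleast_2d(np.array(uv,float))
    n=cv2.undistortPoints(uv[:,None],m["intrinsics"],m["dist"])[:,0]
    d=np.c_[n[:,0],-n[:,1],-np.ones(len(n))]@rot(m).T
    o=m["origin"];return o+d*((z-o[2])/d[:,2])[:,None]
def w2px(m,P):
    c=(np.atleast_2d(P)-m["origin"])@rot(m)
    c=c*[1,-1,-1]
    return cv2.projectPoints(c[:,None],np.zeros(3),np.zeros(3),m["intrinsics"],m["dist"])[0][:,0]
E
```

```text
(no output)
```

View pics/tc1.png

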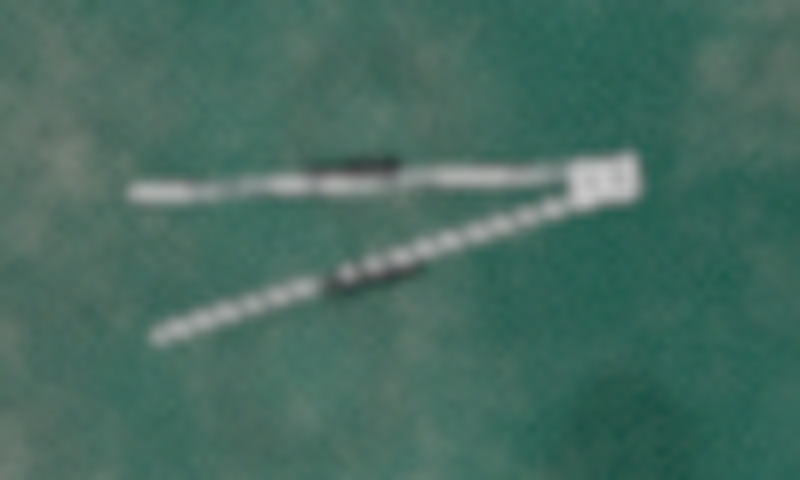

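View pics/tc2.png

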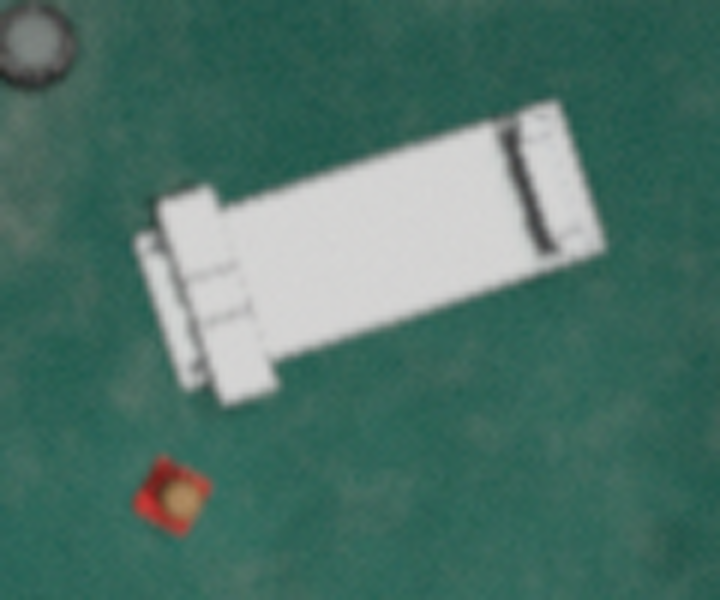

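```bash
cat >> h.py <<'E'
def fit2d(M,W):
    M=np.array(M,float);W=np.array(W,float)[:,:2];a=M.mean(0);b=W.mean(0)
    H=(M-a).T@(W-b);th=np.arctan2(H[0,1]-H[1,0],H[0,0]+H[1,1])
    c,s=np.cos(th),np.sin(th);Rm=np.array([[c,-s],[s,c]]);t=b-Rm@a
    return t,th,W-(M@Rm.T+t)
E
python3 - <<'E'
from station import r
from h import *
m=r.camera_model("top")
f=lambda p,k,o:(np.array(p)+.5)/k-.5+o
tw=f([(638,154),(640,199),(130,191),(155,335)],8,[180,165])
W=px2w(m,tw,12);print(W)
# image right = -y ; tweezers x toward left => +y world; tw y = world -x => lower in image
M=[(-93,-6.5),(-93,6.5),(75,-24),(75,24)]
print(fit2d(M,W))
pl=px2w(m,f([(558,100),(606,250),(135,238),(187,390)],6,[280,140]),8)
print(fit2d([(-100,-35),(-100,35),(100,-35),(100,35)],pl))
gb=px2w(m,f([(157,200),(211,186),(278,384),(228,405)],6,[280,140]),45)
print(fit2d([(86,-45),(62,-45),(62,45),(86,45)],gb))
mk=px2w(m,f([(188,275),(237,265),(205,321),(252,309)],6,[280,140]),45)
print(fit2d([(86,-10),(62,-10),(86,10),(62,10)],mk))
for n,p,z in(("loupe",(32,45),30),("stamp",(180,497),55)): print(n,px2w(m,f(p,6,[280,140]),z))
print(px2w(m,[(162,169)],30))
E
```

```text
[[498.22153735 -92.73639501  12.        ]
 [483.34657321 -93.68020652  12.        ]
 [482.78777172  75.52254847  12.        ]
 [435.22156749  66.14016643  12.        ]]
(array([473.18515679,  -2.35226115]), np.float64(1.7618685753373005), array([[ 0.99288126, -0.31105163],
       [-1.11866771,  1.21398947],
       [ 0.28276733, -0.31815963],
       [-0.15698089, -0.5847782 ]]))
(array([ 512.23113341, -313.04854219]), np.float64(1.9062157317614938), array([[ 0.50064629, -0.44613659],
       [-0.37191068, -0.00107925],
       [ 0.36036669,  0.82387832],
       [-0.48910229, -0.37666248]]))
(array([ 512.6948593 , -308.86456222]), np.float64(1.9178843670251244), array([[ 1.58814817,  0.64481944],
       [-0.05224311, -0.05367091],
       [-0.14734254,  0.2367522 ],
       [-1.38856252, -0.82790072]]))
(array([ 509.55784954, -310.90864766]), np.float64(1.8655997370057926), array([[ 1.17499274, -0.20959063],
       [-1.07752339,  1.62099116],
       [ 0.6650132 , -2.05782047],
       [-0.76248255,  0.64641994]]))
loupe [[ 595.02837838 -157.92204112   30.        ]]
stamp [[ 400.28305851 -222.98931337   55.        ]]
[[531.7463732  163.99785619  30.        ]]
```

Request:
{"name": "drive_tool", "arguments": {"targets": [{"claw":94,"linear":[19.8,36.3,0],"spin":5.5},{"claw":94,"linear":[19.8,36.3,0],"spin":5.5},{"claw":94,"linear":[19.8,36.3,0],"spin":5.5},{"claw":94,"linear":[19.8,36.3,0],"spin":5.5},{"claw":94,"linear":[19.8,36.3,0],"spin":5.5},{"claw":94,"linear":[19.8,36.3,0],"spin":5.5},{"claw":94,"linear":[19.8,36.3,0],"spin":5.5},{"claw":94,"linear":[19.8,36.3,0],"spin":5.5},{"claw":94,"linear":[19.8,36.3,0],"spin":5.5},{"claw":94,"linear":[19.8,36.3,0],"spin":5.5}]}}

```text
time_s: 0.93
tcp_pos: [374.6, -182.2, 216.2]
ee_rot: [-0.0, 0.989, -0.147, -0.0]
wrist_force: [1.1, -0.6, 0.1]
gripper_width: 1.002
```

Request:
{"name": "drive_tool", "arguments": {"targets": [{"claw":94,"linear":[19.8,36.3,0],"spin":5.6},{"claw":94,"linear":[19.8,36.3,0],"spin":5.6},{"claw":94,"linear":[19.8,36.3,0],"spin":5.6},{"claw":94,"linear":[19.8,36.3,0],"spin":5.6},{"claw":94,"linear":[19.8,36.3,0],"spin":5.6},{"claw":94,"linear":[0,0,0],"spin":0},{"claw":94,"linear":[0,0,0],"spin":0}]}}

```text
time_s: 1.52
tcp_pos: [473.3, -0.9, 215.8]
ee_rot: [-0.0, 0.995, 0.097, -0.001]
wrist_force: [-0.6, -0.9, -0.4]
gripper_width: 1.004
```

Run:
```python
from station import r
from h import *
s=r.read_state();m=r.camera_model("wrist");p,d=r.read_camera("wrist")
import pickle;pickle.dump((s,m,p,d),open("w1.pkl","wb"))
cv2.imwrite("pics/w1.png",cv2.resize(p[:,:,::-1],(800,600),interpolation=cv2.INTER_CUBIC))
print(s["tcp_pos"],s["ee_rot"],s["time_s"],s["wrist_force"],m)
```

```text
[473.31268059  -0.88755675 215.84333148] [-1.54944800e-05  9.95305045e-01  9.67848011e-02 -7.54027756e-04] 1.5167 [-0.62811592 -0.90081979 -0.42388981] {'intrinsics': array([[298.90711268,   0.        , 252.96799921],
       [  0.        , 298.90711268, 191.8355163 ],
       [  0.        ,   0.        ,   1.        ]]), 'dist': array([-0.02355011,  0.        ,  0.        ,  0.        ,  0.        ]), 'origin': array([458.49109263,  73.7158054 , 384.34759946]), 'attitude': array([ 0.98657886, -0.13127694, -0.01208882,  0.09634504])}
```

View pics/w1.png

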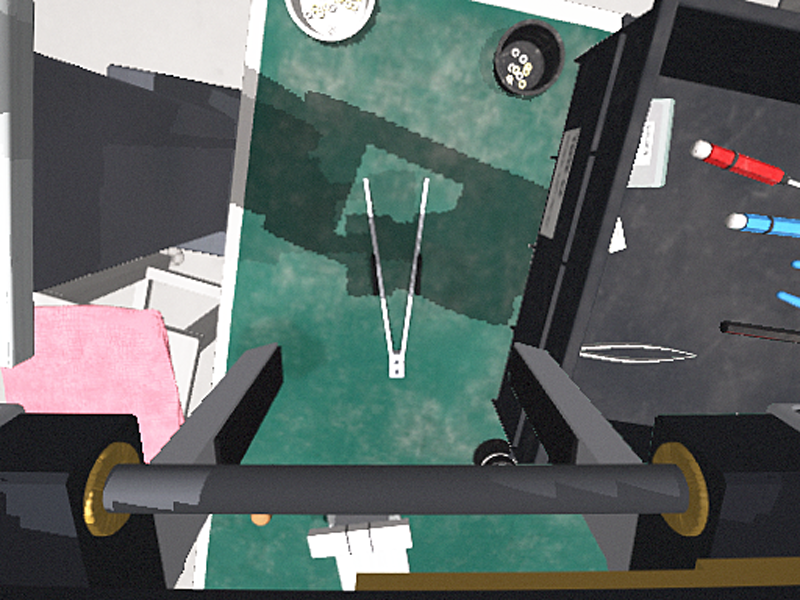

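Run:
```python
import pickle
from h import *
s,m,p,d=pickle.load(open("w1.pkl","rb"))
c=p[100:260,200:310,::-1]
cv2.imwrite("pics/w1c.png",cv2.resize(c,None,fx=5,fy=5,interpolation=cv2.INTER_CUBIC)[:600*1] if 0 else cv2.resize(p[105:250,215:295,::-1],None,fx=4,fy=4,interpolation=cv2.INTER_CUBIC))
D=np.load("top0_d.npy")
from station import r
mt=r.camera_model("top")
for v in range(140,160,2):
    n=cv2.undistortPoints(np.array([[[230.,v]]]),mt["intrinsics"],mt["dist"])[0,0]
    print(v,mt["origin"]+rot(mt)@(np.array([n[0],-n[1],-1])*D[v,230]))
```

```text
140 [614.2352547  -12.15206516   5.84611271]
142 [609.15666536 -12.12485988   3.50504903]
144 [603.45433388 -12.40903192   5.95663443]
146 [583.35403798 -20.349007   126.37885345]
148 [578.03774913 -20.72039846 130.39568525]
150 [578.38055593 -17.88506228  84.87405496]
152 [580.68162293 -13.66282498  17.75271575]
154 [577.04330107 -12.75213948   1.7718257 ]
156 [571.99140047 -12.66387824  -1.47900408]
158 [565.93547464 -13.23204396   5.47768927]
```

View pics/w1c.png

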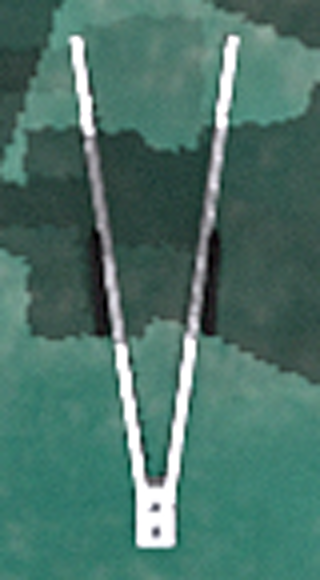

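Run:
```python
import pickle
from h import *
s,m,p,d=pickle.load(open("w1.pkl","rb"))
f=lambda p:(np.array(p)+.5)/4-.5+[215,105]
# tips image left = tweezers +y ; heel rear corners, tip outers
pts=f([(137,547),(175,547),(70,37),(240,37)])
W=px2w(m,pts,12);print(W)
print(fit2d([(-93,6.5),(-93,-6.5),(75,25),(75,-25)],W))
W=px2w(m,f([(97,330),(217,330),(96,230),(217,230)]),18);print(W,W.mean(0))
w,x,y,z=s["ee_rot"];q=R.from_quat([x,y,z,w]).as_matrix();print(np.degrees(np.arctan2(q[1,0],q[0,0])),q)
# tray edge near
for uv in [(345,220),(350,200),(340,230),(360,160)]:
    n=cv2.undistortPoints(np.array([[uv]],float),m["intrinsics"],m["dist"])[0,0]
    print(uv,m["origin"]+rot(m)@(np.array([n[0],-n[1],-1])*d[uv[1],uv[0]]))
```

```text
[[485.4339012  -94.46803967  12.        ]
 [498.03515341 -91.97729652  12.        ]
 [433.90973687  65.50503763  12.        ]
 [484.25512836  75.42423188  12.        ]]
(array([473.64881449,  -2.55271635]), np.float64(1.7675823370668478), array([[-0.02357297,  0.56064953],
       [-0.17142122,  0.50965367],
       [-0.55769775, -0.60678907],
       [ 0.75269194, -0.46351414]]))
[[458.46874054 -21.10897887  18.        ]
 [495.68389342 -13.76361565  18.        ]
 [452.3812671   10.20658025  18.        ]
 [489.08796995  17.44718073  18.        ]] [473.90546775  -1.80470839  18.        ]
11.108120410525148 [[ 9.81264267e-01  1.92660778e-01 -1.50397452e-03]
 [ 1.92660825e-01 -9.81265404e-01 -1.15113384e-04]
 [-1.49797600e-03 -1.76800321e-04 -9.99998862e-01]]
(345, 220) [577.19716266 -18.28884714  82.15378205]
(350, 200) [576.23923108   4.45730128  82.21529007]
(340, 230) [520.73309713  18.04489518 222.92019257]
(360, 160) [575.54329913  47.31931922  79.5954905 ]
```

Request:
{"name": "drive_tool", "arguments": {"targets": [{"claw":94,"linear":[0.3,-1.6,-40],"spin":0},{"claw":94,"linear":[0,0,-40],"spin":0},{"claw":94,"linear":[0,0,-40],"spin":0},{"claw":80,"linear":[0,0,-30],"spin":0},{"claw":70,"linear":[0,0,-20],"spin":0},{"claw":65,"linear":[0,0,-10],"spin":0},{"claw":60,"linear":[0,0,0],"spin":0}]}}

```text
time_s: 2.15
tcp_pos: [470.8, -5.6, 34.1]
ee_rot: [-0.001, 0.996, 0.093, -0.003]
wrist_force: [0.4, 0.5, -0.2]
gripper_width: 0.753
```

Request:
{"name": "drive_tool", "arguments": {"targets": [{"claw":60,"linear":[0,0,0],"spin":0},{"claw":60,"linear":[0,0,0],"spin":0},{"claw":60,"linear":[0,0,0],"spin":0}]}}

```text
time_s: 2.4
tcp_pos: [475.5, -5.1, 38.4]
ee_rot: [0.001, 0.996, 0.094, 0.002]
wrist_force: [0.6, -0.0, -0.9]
gripper_width: 0.636
```

Request:
{"name": "drive_tool", "arguments": {"targets": [{"claw":60,"linear":[0,0,0],"spin":0},{"claw":60,"linear":[0,0,0],"spin":0},{"claw":60,"linear":[0,0,0],"spin":0},{"claw":60,"linear":[0,0,0],"spin":0}]}}

```text
time_s: 2.73
tcp_pos: [474.0, -4.3, 36.8]
ee_rot: [0.0, 0.995, 0.095, 0.0]
wrist_force: [-0.3, 0.3, -0.5]
gripper_width: 0.639
```

Run:
```python
from station import r
from h import *
for i in range(3):
    s=r.read_state();print(s["tcp_pos"],s["qd"].round(4),s["time_s"])
    w,x,y,z=s["ee_rot"];q=R.from_quat([x,y,z,w]).as_matrix();print(np.degrees(np.arctan2(q[1,0],q[0,0])),q[:,2])
    m=r.camera_model("wrist");p,d=r.read_camera("wrist")
cv2.imwrite("pics/w2.png",p[:,:,::-1])
import pickle;pickle.dump((s,m,p,d),open("w2.pkl","wb"))
p,d=r.read_camera("side")
cv2.imwrite("pics/s2.png",cv2.resize(p[120:320,150:370,::-1],None,fx=3,fy=3))
```

```text
[473.9561536   -4.3352784   36.84433134] [ 0.0005  0.0074  0.0027  0.0022  0.0009 -0.0015] 2.7333
10.87843736154821 [ 7.49148076e-04 -1.68565914e-04 -9.99999705e-01]
[473.83706925  -4.31422033  36.69327618] [-0.0013  0.0026  0.0029  0.0015 -0.0022  0.0002] 2.7833
10.88020433584429 [ 4.48138501e-04 -1.40787547e-04 -9.99999890e-01]
[473.71394206  -4.28875611  36.56403809] [-0.0024  0.0043  0.0022 -0.001  -0.0005 -0.0013] 2.8333
10.878273857997266 [ 1.38991928e-04 -4.04434962e-05 -9.99999990e-01]
```

View pics/w2.png

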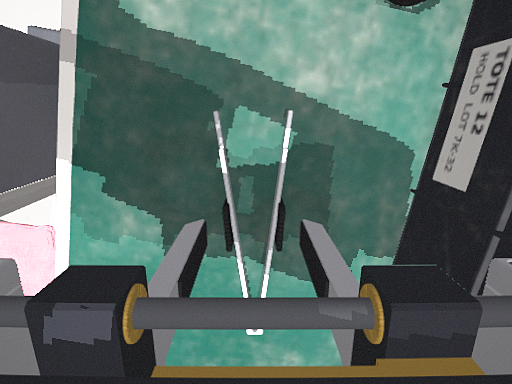

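View pics/s2.png

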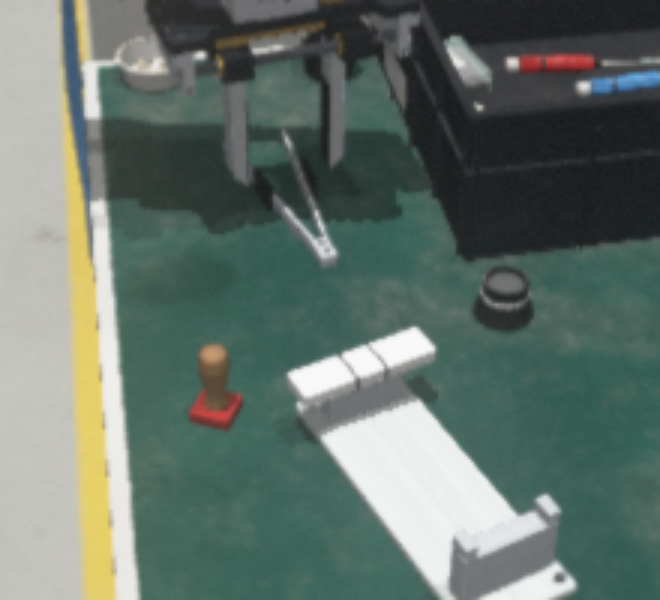

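Request:
{"name": "drive_tool", "arguments": {"targets": [{"claw":60,"linear":[0,1.7,-11],"spin":0.2},{"claw":56,"linear":[0,0,-11],"spin":0},{"claw":52,"linear":[0,0,0],"spin":0},{"claw":48,"linear":[0,0,0],"spin":0},{"claw":46,"linear":[0,0,0],"spin":0},{"claw":44,"linear":[0,0,0],"spin":0},{"claw":44,"linear":[0,0,0],"spin":0},{"claw":44,"linear":[0,0,0],"spin":0}]}}

```text
time_s: 3.6
tcp_pos: [474.1, -2.8, 14.8]
ee_rot: [0.0, 0.995, 0.096, 0.0]
wrist_force: [0.1, -0.5, -0.8]
gripper_width: 0.465
```

Run:
```python
from station import r
from h import *
m=r.camera_model("wrist");p,d=r.read_camera("wrist")
s=r.read_state();print(s["tcp_pos"],s["gripper_width"]*94,s["wrist_force"])
cv2.imwrite("pics/w3.png",cv2.resize(p[120:320,150:350,::-1],None,fx=3,fy=3))
```

```text
[474.00175756  -2.75048756  14.76707593] 43.393170619889005 [0.56162918 0.11646651 0.31054843]
```

View pics/w3.png

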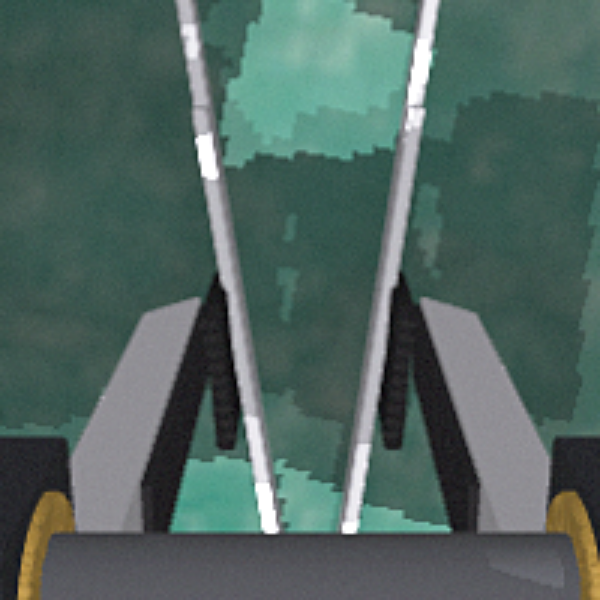

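Well centred. Close gently in stages.

Request:
{"name": "drive_tool", "arguments": {"targets": [{"claw":40,"linear":[0,0,0],"spin":0},{"claw":38,"linear":[0,0,0],"spin":0},{"claw":36,"linear":[0,0,0],"spin":0},{"claw":34,"linear":[0,0,0],"spin":0},{"claw":33,"linear":[0,0,0],"spin":0},{"claw":33,"linear":[0,0,0],"spin":0},{"claw":33,"linear":[0,0,0],"spin":0},{"claw":33,"linear":[0,0,0],"spin":0}]}}

```text
time_s: 4.32
tcp_pos: [474.0, -2.7, 14.7]
ee_rot: [0.0, 0.995, 0.096, 0.0]
wrist_force: [0.1, 0.1, 2.6]
gripper_width: 0.353
```

Run:
```python
from station import r
from h import *
m=r.camera_model("wrist");p,d=r.read_camera("wrist")
s=r.read_state();print(s["tcp_pos"],s["gripper_width"]*94,s["wrist_force"])
cv2.imwrite("pics/w4.png",cv2.resize(p[100:300,150:350,::-1],None,fx=3,fy=3))
```

```text
[473.98272314  -2.69295663  14.666199  ] 33.11513091241623 [1.11726166 1.14086292 3.4785357 ]
```

View pics/w4.png

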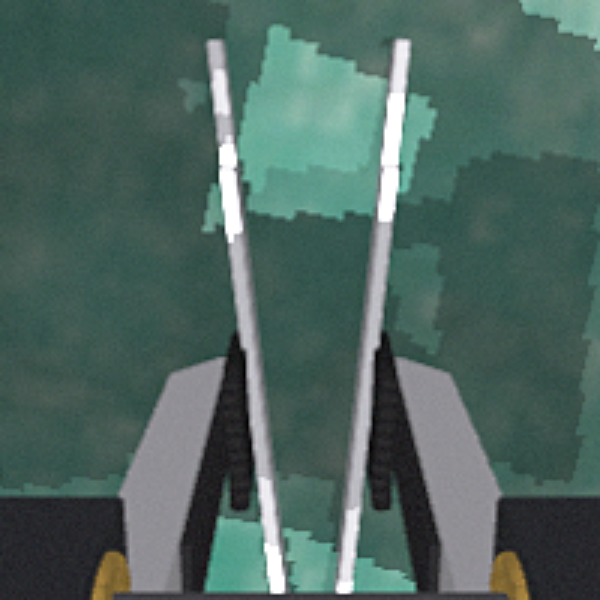

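Request:
{"name": "drive_tool", "arguments": {"targets": [{"claw":33,"linear":[0,0,4],"spin":0},{"claw":33,"linear":[0,0,8],"spin":0},{"claw":33,"linear":[0,0,14],"spin":0},{"claw":33,"linear":[0,0,20],"spin":0},{"claw":33,"linear":[0,0,20],"spin":0},{"claw":33,"linear":[0,0,20],"spin":0},{"claw":33,"linear":[0,0,14],"spin":0},{"claw":33,"linear":[0,0,10],"spin":0},{"claw":33,"linear":[0,0,0],"spin":0}]}}

```text
time_s: 5.12
tcp_pos: [475.4, -3.0, 127.0]
ee_rot: [0.001, 0.995, 0.096, 0.002]
wrist_force: [0.4, -0.1, -0.1]
gripper_width: 0.354
```

Run:
```python
from station import r
from h import *
m=r.camera_model("wrist");p,d=r.read_camera("wrist")
s=r.read_state();print(s["tcp_pos"],s["gripper_width"]*94,s["wrist_force"])
cv2.imwrite("pics/w5.png",cv2.resize(p[:,:,::-1],(800,600)))
m=r.camera_model("top")
f=lambda p,k,o:(np.array(p)+.5)/k-.5+o
pl=px2w(m,f([(558,100),(606,250),(135,238),(187,390)],6,[280,140]),8)
gb=px2w(m,f([(157,200),(211,186),(278,384),(228,405)],6,[280,140]),45)
mk=px2w(m,f([(188,275),(237,265),(205,321),(252,309)],6,[280,140]),45)
print(fit2d([(-100,-35),(-100,35),(100,-35),(100,35),(86,-45),(62,-45),(62,45),(86,45),(86,-10),(62,-10),(86,10),(62,10)],np.r_[pl,gb,mk]))
p,d=r.read_camera("side")
cv2.imwrite("pics/s5.png",cv2.resize(p[60:320,150:370,::-1],None,fx=2.3,fy=2.3))
```

```text
[474.37253442  -2.83208511 125.50014928] 33.085300729378275 [-0.62854327 -0.73325259 -0.61945559]
(array([ 512.07919208, -310.76001469]), np.float64(1.9041415141755218), array([[ 8.24695427e-01, -2.59801459e+00],
       [-2.10551958e-04, -2.29011055e+00],
       [ 2.92549228e-01, -1.46414538e+00],
       [-5.09268757e-01, -2.80183948e+00],
       [ 8.83319098e-01,  2.72886712e+00],
       [-4.46151131e-01,  2.14043679e+00],
       [-1.28525478e-01,  1.26490598e+00],
       [-1.68066651e+00,  9.01930339e-02],
       [ 1.92496935e+00,  2.99169182e-01],
       [-1.20724641e+00,  1.84400186e+00],
       [ 1.17686556e+00, -8.15977633e-01],
       [-1.13032982e+00,  1.60251367e+00]]))
```

View pics/w5.png

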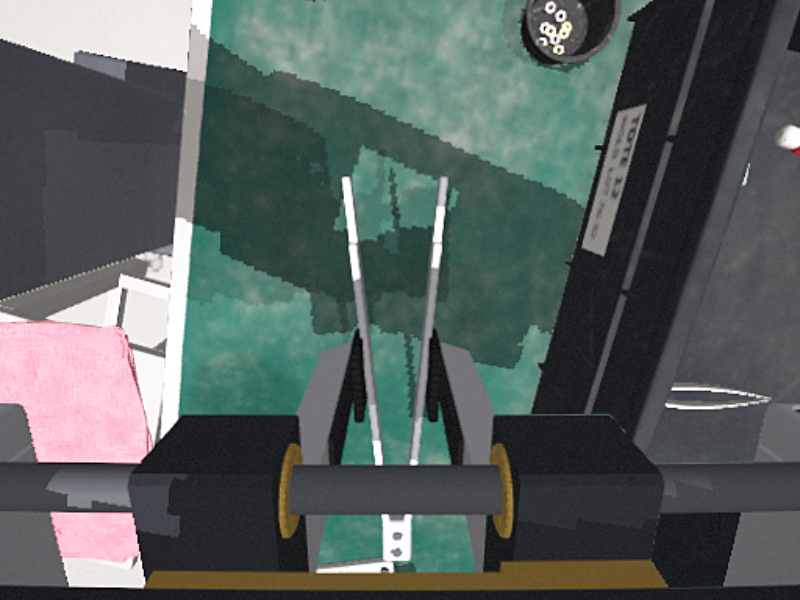

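View pics/s5.png

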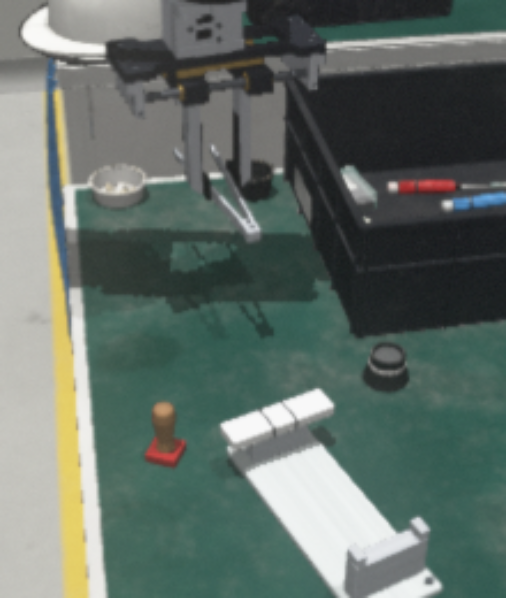

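Request:
{"name": "drive_tool", "arguments": {"targets": [{"claw":33,"linear":[2,-15,0],"spin":0.8},{"claw":33,"linear":[4,-30,0],"spin":0.8},{"claw":33,"linear":[5,-38,0],"spin":0.8},{"claw":33,"linear":[5,-38,0],"spin":0.8},{"claw":33,"linear":[5,-38,0],"spin":0.8},{"claw":33,"linear":[5,-38,0],"spin":0.8},{"claw":33,"linear":[5,-38,0],"spin":0.8},{"claw":33,"linear":[4,-38,0],"spin":0.8},{"claw":33,"linear":[2,-24,0],"spin":0.8},{"claw":33,"linear":[1,-11,0],"spin":0.8}]}}

```text
time_s: 6.05
tcp_pos: [510.6, -314.0, 122.4]
ee_rot: [-0.0, 0.986, 0.164, -0.001]
wrist_force: [-0.3, 0.7, -1.4]
gripper_width: 0.352
```

Request:
{"name": "drive_tool", "arguments": {"targets": [{"claw":33,"linear":[0,0,0],"spin":0},{"claw":33,"linear":[0,0,0],"spin":0},{"claw":33,"linear":[0,0,0],"spin":0},{"claw":33,"linear":[0,0,0],"spin":0},{"claw":33,"linear":[0,0,0],"spin":0},{"claw":33,"linear":[0,0,0],"spin":0}]}}

```text
time_s: 6.55
tcp_pos: [511.8, -309.6, 124.5]
ee_rot: [-0.0, 0.986, 0.166, -0.0]
wrist_force: [-0.3, 0.2, -0.6]
gripper_width: 0.355
```

```bash
cat > look.py <<'E'
from station import r
from h import *
import sys,pickle
k=sys.argv[1]
m=r.camera_model("wrist");p,d=r.read_camera("wrist")
s=r.read_state();print(s["tcp_pos"],s["gripper_width"]*94,s["wrist_force"],s["time_s"])
w,x,y,z=s["ee_rot"];q=R.from_quat([x,y,z,w]).as_matrix();print(np.degrees(np.arctan2(q[1,0],q[0,0])),q[:,2])
pickle.dump((s,m,p,d),open(f"w{k}.pkl","wb"))
cv2.imwrite(f"pics/w{k}.png",cv2.resize(p[:,:,::-1],(800,600),interpolation=cv2.INTER_CUBIC))
p,d=r.read_camera("side")
cv2.imwrite(f"pics/s{k}.png",cv2.resize(p[190:340,200:380,::-1],None,fx=4,fy=4,interpolation=cv2.INTER_CUBIC))
E
python3 look.py 6
```

```text
[ 511.81085285 -309.80202927  124.58351664] 32.857865125804636 [-0.2989284  -0.16365112 -0.68960722] 6.6
19.127623317223044 [ 2.32602125e-05  1.03522543e-05 -1.00000000e+00]
```

View pics/w6.png

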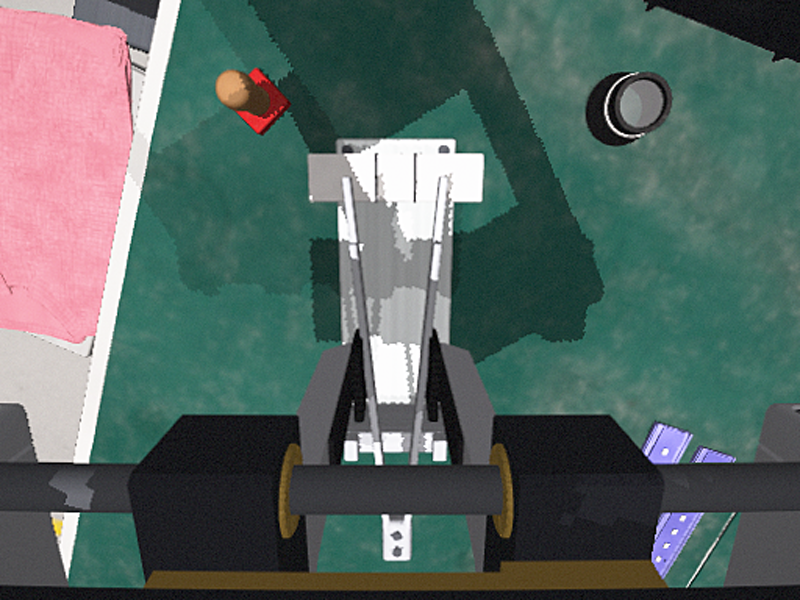

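View pics/s6.png

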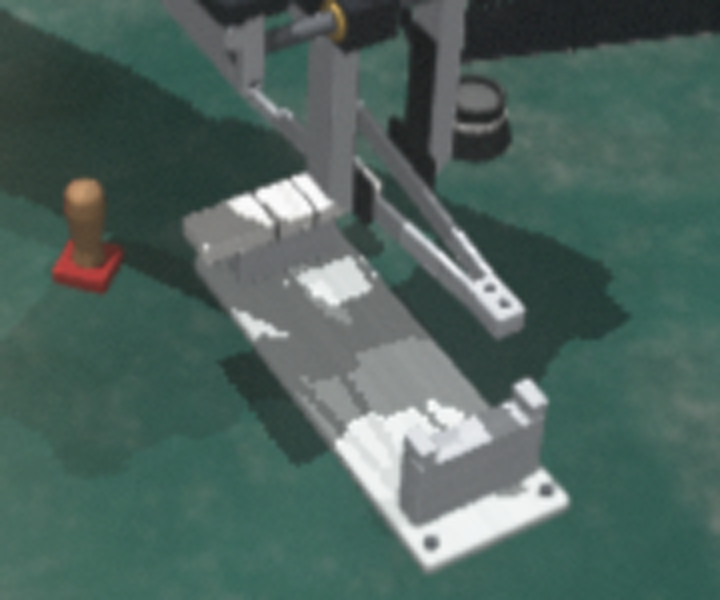

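Run:
```python
import pickle
from h import *
s,m,p,d=pickle.load(open("w6.pkl","rb"))
f=lambda a:(np.array(a)+.5)*.64-.5
W=px2w(m,f([(308.5,153.5),(484,153.5),(484,202),(308.5,202)]),45)
M=[(86,45),(86,-45),(62,-45),(62,45)]
print(fit2d(M,W))
# lugs tops z54 : outer top corners from visible
W2=px2w(m,f([(376.5,177),(415,177)]),45)
print(fit2d(M+[(74,10),(74,-10)],np.r_[W,W2]))
# lug inner edges: at z54
W3=px2w(m,f([(357,452),(434,452)]),54);print(W3,np.linalg.norm(np.diff(W3,axis=0)))
# tweezers: z underside ~ 124.6-14.7=110 -> top 122
h=122
T=px2w(m,f([(347,178),(443,178),(384,559),(411,559)]),h)
print(T,np.linalg.norm(T[0]-T[1]),np.linalg.norm((T[0]+T[1]-T[2]-T[3])/2))
print(fit2d([(75,19),(75,-19),(-93,6.5),(-93,-6.5)],T))
```

```text
(array([ 511.75490446, -309.51586518]), np.float64(1.905524686370274), array([[ 0.31791117,  0.23641949],
       [-0.40296366, -0.01653038],
       [ 0.7533879 ,  0.13612803],
       [-0.6683354 , -0.35601714]]))
(array([ 511.62184689, -309.39494624]), np.float64(1.9055238669004235), array([[ 0.45091429,  0.11544257],
       [-0.26998477, -0.13743763],
       [ 0.88638536,  0.01522723],
       [-0.53531371, -0.4769876 ],
       [-0.17073178,  0.27539177],
       [-0.3612694 ,  0.20836367]]))
[[ 516.60073098 -392.97422432   54.        ]
 [ 558.99902414 -378.22741297   54.        ]] 44.889683753743384
[[ 470.63069217 -244.80255978  122.        ]
 [ 502.80213374 -233.61482213  122.        ]
 [ 536.39204075 -397.2805125   122.        ]
 [ 547.87123928 -393.28940908  122.        ]] 34.06122613995645 165.6220075820204
(array([ 511.41413244, -308.76504906]), np.float64(1.9117995011204965), array([[ 2.20498335e+00, -3.64763373e-01],
       [-1.43552161e+00, -1.88546724e+00],
       [ 1.39755645e-03,  1.30337597e+00],
       [-7.70859301e-01,  9.46854648e-01]]))
```

Request:
{"name": "drive_tool", "arguments": {"targets": [{"claw":33,"linear":[0.3,-0.5,-12],"spin":0},{"claw":33,"linear":[0,0,-16],"spin":0},{"claw":33,"linear":[0,0,-14],"spin":0},{"claw":33,"linear":[0,0,-10],"spin":0},{"claw":33,"linear":[0,0,-5],"spin":0},{"claw":33,"linear":[0,0,0],"spin":0},{"claw":33,"linear":[0,0,0],"spin":0},{"claw":33,"linear":[0,0,0],"spin":0},{"claw":33,"linear":[0,0,0],"spin":0},{"claw":33,"linear":[0,0,0],"spin":0}]}}

```text
time_s: 7.48
tcp_pos: [512.6, -311.7, 68.4]
ee_rot: [0.001, 0.986, 0.166, 0.001]
wrist_force: [-0.6, -0.3, 0.2]
gripper_width: 0.353
```

```bash
python3 look.py 7
```

```text
[ 512.46931598 -311.56582279   68.27326675] 32.71981349821601 [-0.01064333 -0.23359287 -0.89241495] 7.5333
19.065732139914886 [ 1.18337278e-03 -9.83169744e-04 -9.99998817e-01]
```

View pics/w7.png

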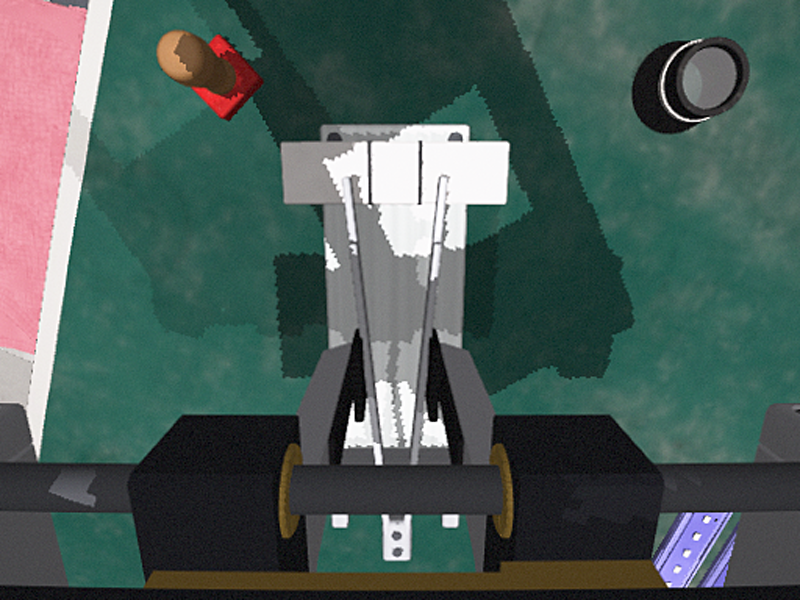

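View pics/s7.png

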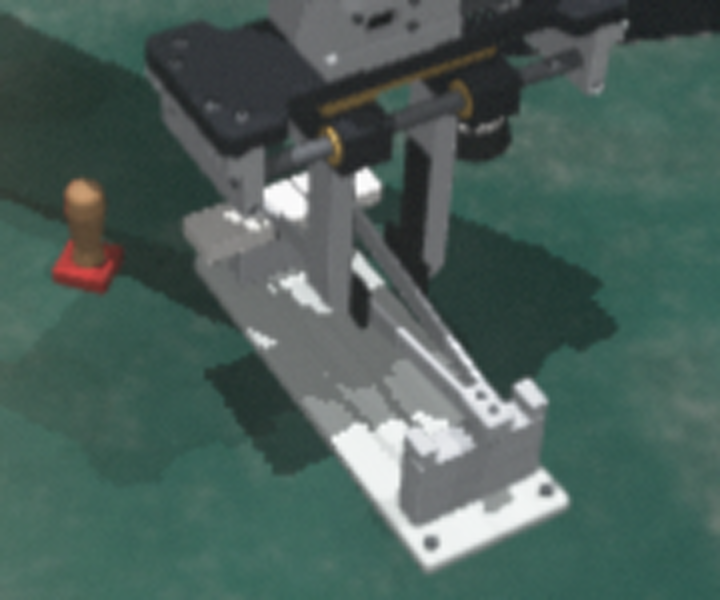

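Request:
{"name": "drive_tool", "arguments": {"targets": [{"claw":33,"linear":[-0.2,0.8,-2],"spin":0},{"claw":33,"linear":[0,0,-2],"spin":0},{"claw":33,"linear":[0,0,-1.5],"spin":0},{"claw":33,"linear":[0,0,-1],"spin":0},{"claw":33,"linear":[0,0,0],"spin":0},{"claw":33,"linear":[0,0,0],"spin":0},{"claw":33,"linear":[0,0,0],"spin":0},{"claw":33,"linear":[0,0,0],"spin":0},{"claw":33,"linear":[0,0,0],"spin":0}]}}

```text
time_s: 8.33
tcp_pos: [511.9, -310.4, 61.0]
ee_rot: [0.0, 0.986, 0.166, 0.0]
wrist_force: [0.2, 0.5, -1.2]
gripper_width: 0.352
```

Request:
{"name": "drive_tool", "arguments": {"targets": [{"claw":33,"linear":[0,0,-0.8],"spin":0},{"claw":33,"linear":[0,0,-0.5],"spin":0},{"claw":33,"linear":[0,0,0],"spin":0},{"claw":33,"linear":[0,0,0],"spin":0},{"claw":33,"linear":[0,0,0],"spin":0},{"claw":33,"linear":[0,0,0],"spin":0}]}}

```text
time_s: 8.83
tcp_pos: [511.9, -310.4, 59.7]
ee_rot: [0.0, 0.986, 0.166, 0.0]
wrist_force: [-0.1, 1.1, 0.3]
gripper_width: 0.35
```

```bash
python3 look.py 8
```

```text
[ 511.86176281 -310.41604089   59.72837873] 33.364868229758976 [0.45569524 0.09040025 0.27635302] 8.8833
19.066298606971902 [ 1.40746982e-04 -1.29034289e-04 -9.99999982e-01]
```

View pics/w8.png

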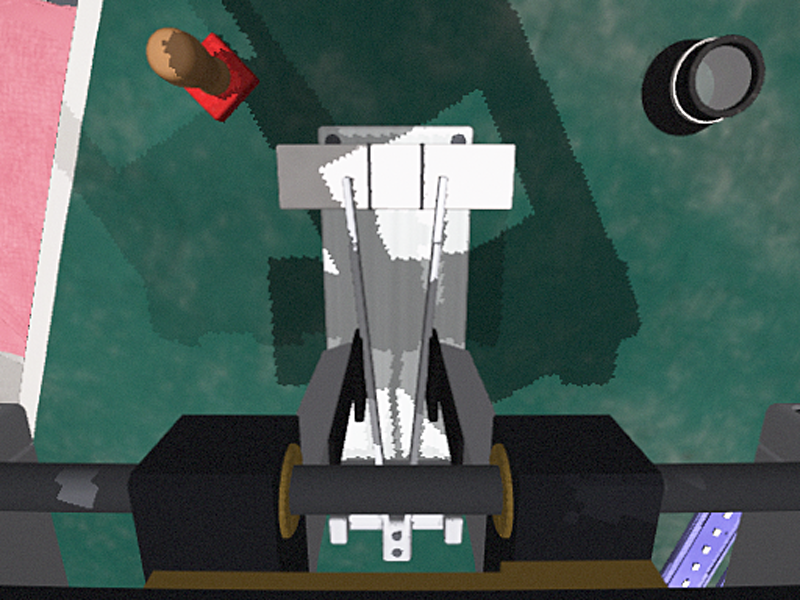

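View pics/s8.png

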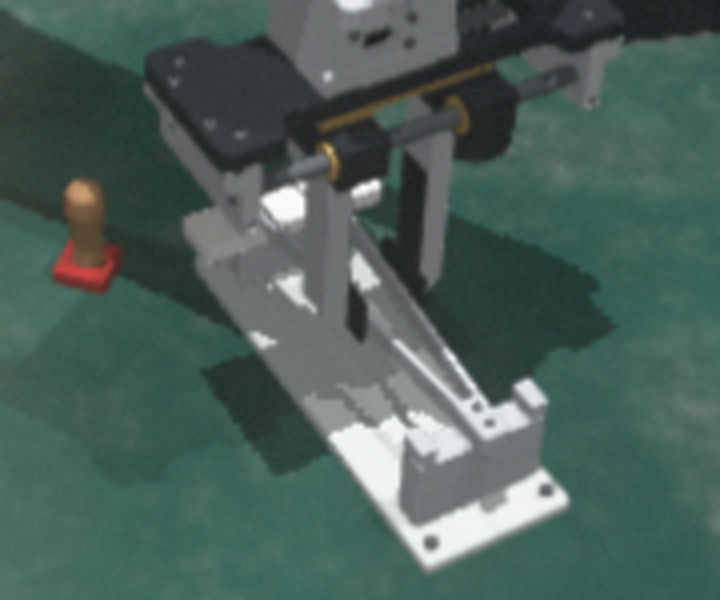

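Run:
```python
import pickle
from h import *
s,m,p,d=pickle.load(open("w8.pkl","rb"))
f=lambda a:(np.array(a)+.5)*.64-.5
W=px2w(m,f([(277.5,144.5),(514,144.5),(514.5,209),(278,209),(370,177),(422,177)]),45)
M=[(86,45),(86,-45),(62,-45),(62,45),(74,10),(74,-10)]
t,th,e=fit2d(M,W);print(t,th,e)
T=px2w(m,f([(347,178),(443,178),(384,559),(411,559)]),57)
c,sn=np.cos(th),np.sin(th)
print((T[:,:2]-t)@np.array([[c,-sn],[sn,c]]))
```

```text
[ 511.41278941 -309.60389998] 1.9047158286307129 [[ 0.65577062  0.13673084]
 [-0.75571917 -0.40238514]
 [ 0.77535441  0.33338859]
 [-0.65540669 -0.1110979 ]
 [ 0.10390071  0.06673802]
 [-0.12389987 -0.02337441]]
[[ 73.77748643  17.42302113]
 [ 73.75851673 -16.68238779]
 [-92.12346865   5.47171431]
 [-92.13307908  -6.70181985]]
```

Request:
{"name": "drive_tool", "arguments": {"targets": [{"claw":33,"linear":[0,0,-0.4],"spin":0},{"claw":33,"linear":[0,0,-0.4],"spin":0},{"claw":33,"linear":[0,0,0],"spin":0},{"claw":33,"linear":[0,0,0],"spin":0},{"claw":33,"linear":[0,0,0],"spin":0},{"claw":33,"linear":[0,0,0],"spin":0}]}}

```text
time_s: 9.43
tcp_pos: [511.9, -310.5, 59.7]
ee_rot: [0.0, 0.986, 0.166, 0.0]
wrist_force: [-2.0, 1.7, 5.0]
gripper_width: 0.352
```

Request:
{"name": "drive_tool", "arguments": {"targets": [{"claw":35,"linear":[0,0,0],"spin":0},{"claw":37,"linear":[0,0,0],"spin":0},{"claw":39,"linear":[0,0,0],"spin":0},{"claw":42,"linear":[0,0,0],"spin":0},{"claw":46,"linear":[0,0,0],"spin":0},{"claw":48,"linear":[0,0,0],"spin":0},{"claw":48,"linear":[0,0,0],"spin":0},{"claw":48,"linear":[0,0,0],"spin":0},{"claw":48,"linear":[0,0,0],"spin":0},{"claw":48,"linear":[0,0,0],"spin":0}]}}

```text
time_s: 10.27
tcp_pos: [511.7, -310.3, 58.6]
ee_rot: [-0.0, 0.986, 0.166, -0.0]
wrist_force: [-0.4, -0.4, 0.5]
gripper_width: 0.511
```

```bash
python3 look.py 9
```

```text
[ 511.70428701 -310.35499718   58.73299957] 47.99027010447191 [-0.44516312  0.09235608  0.01845438] 10.3167
19.061873025967124 [-1.45201051e-04  1.17958910e-04 -9.99999983e-01]
```

View pics/w9.png

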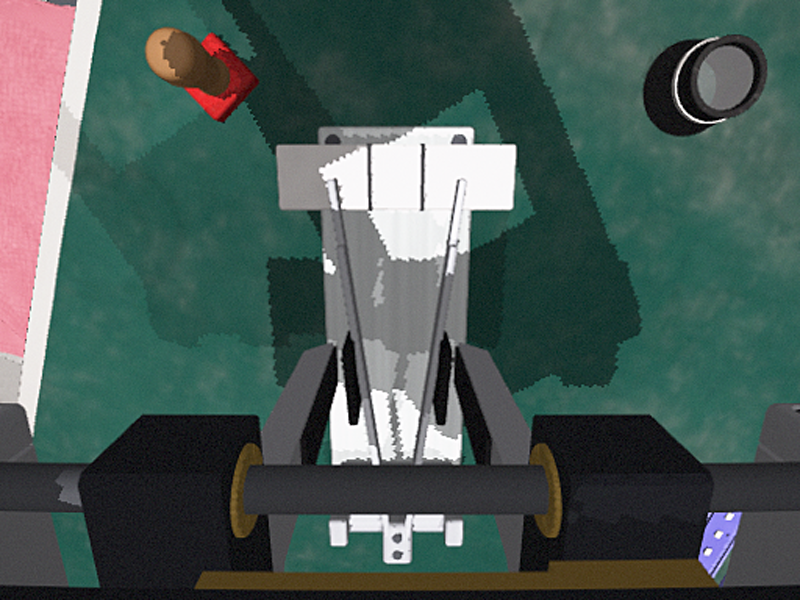

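View pics/s9.png

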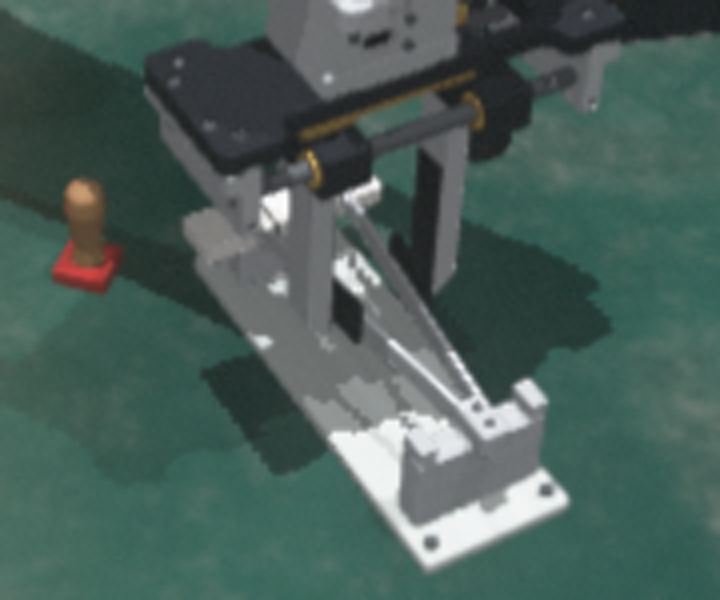

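Request:
{"name": "drive_tool", "arguments": {"targets": [{"claw":44,"linear":[0,0,0],"spin":0},{"claw":42,"linear":[0,0,0],"spin":0},{"claw":40,"linear":[0,0,0],"spin":0},{"claw":38,"linear":[0,0,0],"spin":0},{"claw":36,"linear":[0,0,0],"spin":0},{"claw":34,"linear":[0,0,0],"spin":0},{"claw":32,"linear":[0,0,0],"spin":0},{"claw":31,"linear":[0,0,0],"spin":0},{"claw":30,"linear":[0,0,0],"spin":0},{"claw":30,"linear":[0,0,0],"spin":0}]}}

```text
time_s: 11.2
tcp_pos: [511.8, -310.4, 58.9]
ee_rot: [0.0, 0.986, 0.166, 0.0]
wrist_force: [-1.0, -0.6, 0.3]
gripper_width: 0.32
```

Request:
{"name": "drive_tool", "arguments": {"targets": [{"claw":29,"linear":[0,0,0],"spin":0},{"claw":28,"linear":[0,0,0],"spin":0},{"claw":27.3,"linear":[0,0,0],"spin":0},{"claw":26.8,"linear":[0,0,0],"spin":0},{"claw":26.5,"linear":[0,0,0],"spin":0},{"claw":26.5,"linear":[0,0,0],"spin":0},{"claw":26.5,"linear":[0,0,0],"spin":0},{"claw":26.5,"linear":[0,0,0],"spin":0}]}}

```text
time_s: 11.87
tcp_pos: [511.8, -310.4, 58.9]
ee_rot: [0.0, 0.986, 0.166, -0.0]
wrist_force: [0.2, 0.7, 1.4]
gripper_width: 0.284
```

```bash
python3 look.py 10
python3 - <<'E'
import pickle,cv2
s,m,p,d=pickle.load(open("w10.pkl","rb"))
cv2.imwrite("pics/w10c.png",cv2.resize(p[80:160,170:340,::-1],None,fx=4.5,fy=4.5,interpolation=cv2.INTER_CUBIC))
E
```

```text
[ 511.7739348  -310.41404608   58.88557669] 26.778772312603515 [-0.5176727  -0.05180503  1.48604885] 11.9167
19.060697415990315 [-4.60565687e-06 -2.92466038e-05 -1.00000000e+00]
```

View pics/w10.png

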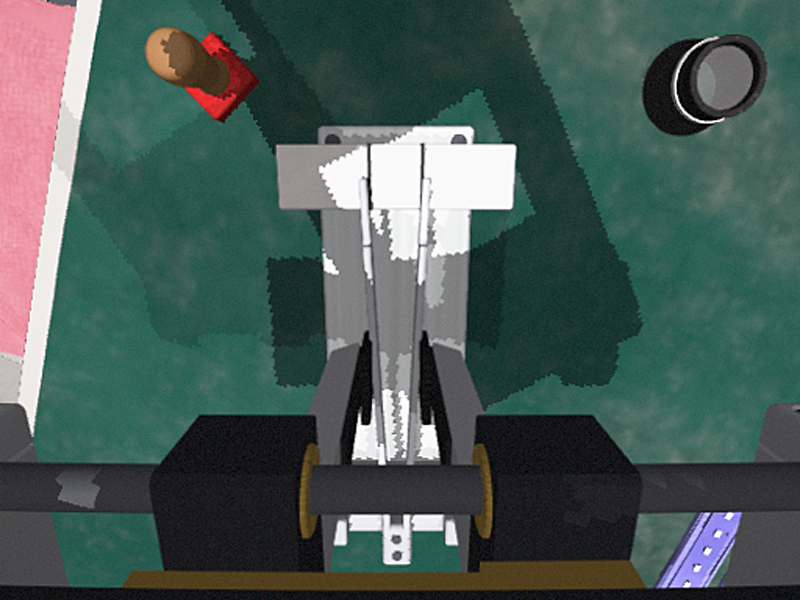

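View pics/w10c.png

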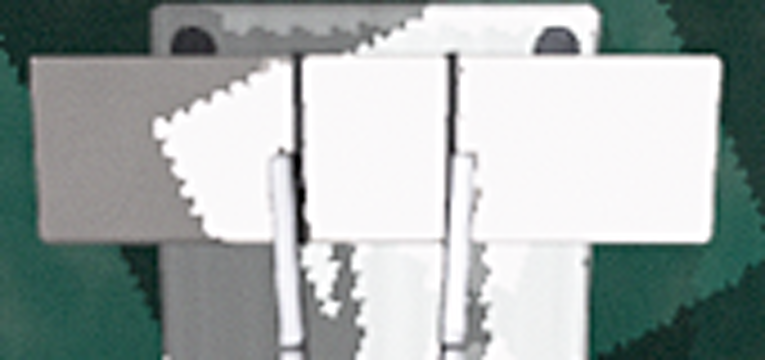

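View pics/s10.png

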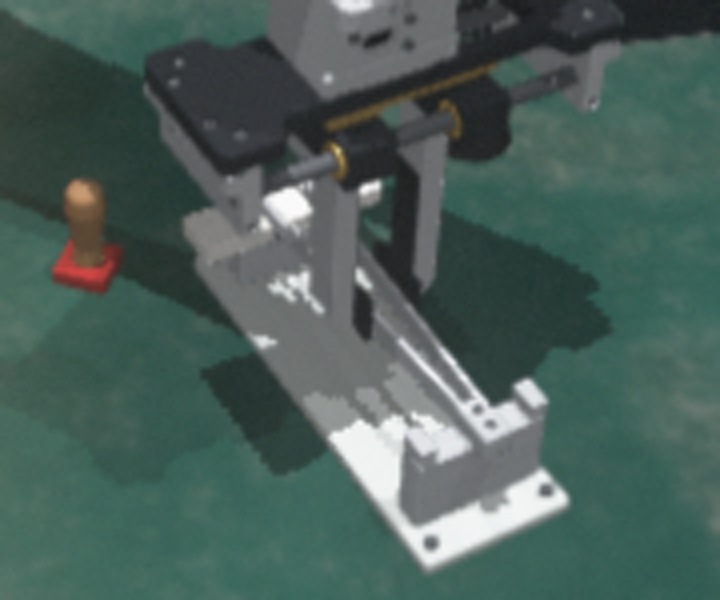

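Request:
{"name": "drive_tool", "arguments": {"targets": [{"claw":26.5,"linear":[0,0,0],"spin":0},{"claw":26.5,"linear":[0,0,0],"spin":0},{"claw":26.5,"linear":[0,0,0],"spin":0},{"claw":26.5,"linear":[0,0,0],"spin":0},{"claw":26.5,"linear":[0,0,0],"spin":0},{"claw":26.5,"linear":[0,0,0],"spin":0},{"claw":26.5,"linear":[0,0,0],"spin":0},{"claw":26.5,"linear":[0,0,0],"spin":0},{"claw":26.5,"linear":[0,0,0],"spin":0},{"claw":26.5,"linear":[0,0,0],"spin":0}]}}

```text
time_s: 12.8
tcp_pos: [511.8, -310.4, 58.9]
ee_rot: [0.0, 0.986, 0.166, 0.0]
wrist_force: [-0.6, 0.1, 1.5]
gripper_width: 0.279
```

Request:
{"name": "drive_tool", "arguments": {"targets": [{"claw":26.5,"linear":[0,0,0],"spin":0},{"claw":26.5,"linear":[0,0,0],"spin":0},{"claw":26.5,"linear":[0,0,0],"spin":0},{"claw":26.5,"linear":[0,0,0],"spin":0},{"claw":26.5,"linear":[0,0,0],"spin":0},{"claw":26.5,"linear":[0,0,0],"spin":0},{"claw":26.5,"linear":[0,0,0],"spin":0},{"claw":26.5,"linear":[0,0,0],"spin":0},{"claw":26.5,"linear":[0,0,0],"spin":0},{"claw":26.5,"linear":[0,0,0],"spin":0}]}}

```text
time_s: 13.63
tcp_pos: [511.8, -310.4, 58.9]
ee_rot: [0.0, 0.986, 0.166, -0.0]
wrist_force: [-1.1, 0.3, 2.3]
gripper_width: 0.284
```

Request:
{"name": "drive_tool", "arguments": {"targets": [{"claw":26.5,"linear":[0,0,0],"spin":0},{"claw":26.5,"linear":[0,0,0],"spin":0},{"claw":26.5,"linear":[0,0,0],"spin":0},{"claw":26.5,"linear":[0,0,0],"spin":0},{"claw":26.5,"linear":[0,0,0],"spin":0},{"claw":26.5,"linear":[0,0,0],"spin":0},{"claw":26.5,"linear":[0,0,0],"spin":0},{"claw":26.5,"linear":[0,0,0],"spin":0},{"claw":26.5,"linear":[0,0,0],"spin":0},{"claw":26.5,"linear":[0,0,0],"spin":0}]}}

```text
time_s: 14.47
tcp_pos: [511.8, -310.4, 58.9]
ee_rot: [0.0, 0.986, 0.166, 0.0]
wrist_force: [-0.2, -0.1, 2.2]
gripper_width: 0.286
```

```bash
python3 look.py 11
python3 - <<'E'
import pickle,cv2
s,m,p,d=pickle.load(open("w11.pkl","rb"))
cv2.imwrite("pics/w11c.png",cv2.resize(p[80:160,170:340,::-1],None,fx=4.5,fy=4.5,interpolation=cv2.INTER_CUBIC))
E
```

```text
[ 511.7953937  -310.37074978   58.87223936] 26.506240572647886 [0.07067088 0.62400464 1.9499496 ] 14.5167
19.063498302373358 [ 2.77016630e-05 -1.52949369e-05 -9.99999999e-01]
```

View pics/w11c.png

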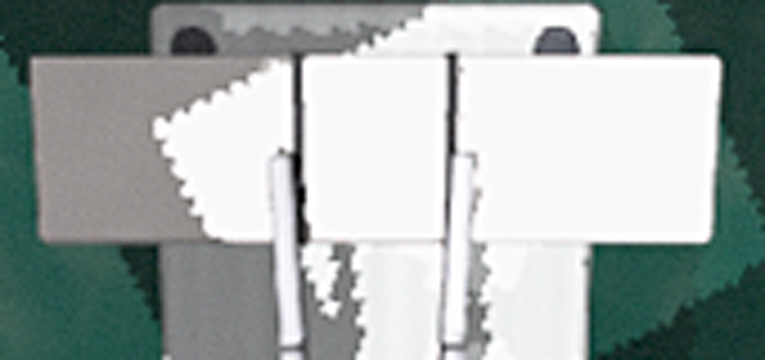

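Steady, with the inner faces at the marks. Handing in.

```bash
python3 -c "
from station import r
print(r.hand_in())"
```

```text
the job is handed in; nothing more can be done
None
```

I laid the tweezers on the check stand and released them so they sprang fully open. I then squeezed them to the marks, held for about 2.5 s, and handed in at 14.5 s while still squeezing. The hand-in gives no verdict.

- **Placement:** in the picture taken just before release, the tips and heel were within about 2 mm of their place along the stand. The tip midpoint was within 1 mm of centre. The 5 N rise at the wrist on the final lowering showed they were resting on the bars.
- **Release:** the pictures showed both pads clear of the fingers and the tips wide open, held for several tenths of a second. I did not measure that open gap separately.
- **Squeeze:** the opening read 26.5 mm. From the wrist picture at the start of the hold I worked out a tip gap of about 19.3 mm, with each inner face within about 1 mm of its mark. A picture at the end of the hold showed the same, and the arm readings stayed steady throughout.
- **Bystanders:** nothing touched the loupe, the parts cup or the stamp. The loupe and stamp looked unmoved in the last pictures. The cup was last seen unmoved after the lift, before the arm left its area.

No check failed. The one disagreement was between my stand position fits, which differed by about 4 mm in the top camera. The wrist camera view settled it.

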